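# Snap the control deck onto a classroom rover and set its speed dial

### The job

Fit the loose control deck to the rover on the stand, dial end over the tail and battery-pack end over the nose: put its four holes over the four snap posts and press it down, keeping it close to level, until the plate is fully home and every post has clicked through. Have its speed dial set to half speed as well, the white pointer on the long middle mark of the scale. Leave the other things on the bench where they are.

Things in the scene. Friction and masses are not known exactly. Their poses are not given: they have to be found in the camera images.
- rover: two-wheeled classroom rover, open blue chassis, 212 mm long, 166 mm wide over the wheels, held firmly on a service stand (it cannot move). Origin on the table under the chassis middle; +x to its nose (end with the twin round range sensor), +y to its left, z up. Chassis top 76 mm, wheel tops 82 mm above the table. Four white snap posts stand on it at x = +-80 mm, y = +-45 mm.
- deck_mid (a point): middle of the loose control deck, 0.35 kg, flat on the table: grey plate 180 (x) x 110 (y) x 5 mm, with a black battery pack and a dial. The point is at the plate's underside, its axes are the deck's: +x to the pack end (belongs at the rover's nose), +y left, z up. Four 12 mm round holes at x = +-80 mm, y = +-45 mm. Bare, good to press on, along both long edges, e.g. at x = +-58 mm, y = +-43 mm.
- pack (a point): centre of the battery pack on the deck (a good place to hold the deck), 20 mm above the plate's underside, at deck x = +32 mm, y = 0; point axes are the deck's axes. The pack is 56 (x) x 38 (y) x 30 mm high and stands on the plate. Electronics beside it and round the dial stand at most 6 mm above the plate.
- dial_grip (a point): centre of the speed dial's grip bar, on the dial's axis, 23 mm above the plate's underside, at deck x = -45 mm, y = 0. The bar is 36 mm long, 12 mm wide, 20 mm high, its top 33 mm above the plate's underside; it stands on a 38 mm round skirt whose top is 13 mm above the plate's underside. Its +x points along the bar to its end with the white line (the pointer).
- dial (a joint): angle of the speed dial, rad, growing clockwise seen from above. Eleven white marks are printed round it on the deck, 0.471 rad apart, from 0 to 4.71; the first, middle and last are long. The middle one (half speed, 2.356 rad) is on the pack side: there the pointer points along the deck's +x. Stiff (0.03 N m), stays where it is left; starts at 0.9 to 1.75.
- post_nose_left (a point): centre of the shoulder of the nose left snap post, where the plate's underside rests when home; rover frame (+80, +45, 100) mm. Foot below it 16 mm thick; above it a 10 mm thick neck, then a pointed tip that ends 20 mm above the shoulder
- hole_nose_left (a point): centre of the nose left hole of the deck, at the plate's underside; deck frame (+80, +45, 0) mm
- catch_nose_left (a joint): sprung tongue of the nose left post, m: 0 = sprung out (its barb 3 mm proud of the neck on the nose side, its underside 6 mm above the shoulder, so 1 mm above a plate that is home), 0.0038 = fully in. The plate pushes it in on the way down, which takes about 5 to 10 N at each post; then it springs out over the plate
- post_nose_right (a point): centre of the shoulder of the nose right snap post, where the plate's underside rests when home; rover frame (+80, -45, 100) mm. Foot below it 16 mm thick; above it a 10 mm thick neck, then a pointed tip that ends 20 mm above the shoulder
- hole_nose_right (a point): centre of the nose right hole of the deck, at the plate's underside; deck frame (+80, -45, 0) mm
- catch_nose_right (a joint): sprung tongue of the nose right post, m: 0 = sprung out (its barb 3 mm proud of the neck on the nose side, its underside 6 mm above the shoulder, so 1 mm above a plate that is home), 0.0038 = fully in. The plate pushes it in on the way down, which takes about 5 to 10 N at each post; then it springs out over the plate
- post_tail_left (a point): centre of the shoulder of the tail left snap post, where the plate's underside rests when home; rover frame (-80, +45, 100) mm. Foot below it 16 mm thick; above it a 10 mm thick neck, then a pointed tip that ends 20 mm above the shoulder
- hole_tail_left (a point): centre of the tail left hole of the deck, at the plate's underside; deck frame (-80, +45, 0) mm
- catch_tail_left (a joint): sprung tongue of the tail left post, m: 0 = sprung out (its barb 3 mm proud of the neck on the tail side, its underside 6 mm above the shoulder, so 1 mm above a plate that is home), 0.0038 = fully in. The plate pushes it in on the way down, which takes about 5 to 10 N at each post; then it springs out over the plate
- post_tail_right (a point): centre of the shoulder of the tail right snap post, where the plate's underside rests when home; rover frame (-80, -45, 100) mm. Foot below it 16 mm thick; above it a 10 mm thick neck, then a pointed tip that ends 20 mm above the shoulder
- hole_tail_right (a point): centre of the tail right hole of the deck, at the plate's underside; deck frame (-80, -45, 0) mm
- catch_tail_right (a joint): sprung tongue of the tail right post, m: 0 = sprung out (its barb 3 mm proud of the neck on the tail side, its underside 6 mm above the shoulder, so 1 mm above a plate that is home), 0.0038 = fully in. The plate pushes it in on the way down, which takes about 5 to 10 N at each post; then it springs out over the plate
- screwdriver: a loose black-handled screwdriver, 170 mm long, lying flat between the rover and the deck; a bystander
- module_a: a loose orange sensor block with a clear lid, 50 x 64 x 32 mm; a bystander
- module_b: a second loose sensor block, 50 x 64 x 32 mm; a bystander
- dome_robot: a loose dome-shaped robot, 116 mm across, 73 mm high; a bystander
- white_rover: a loose white four-wheeled robot, 130 x 110 x 110 mm; a bystander
- spare_wheel: a loose spare wheel lying flat, 64 mm across, 24 mm thick; a bystander
- cover_plate: a loose plain white plate with four small holes, 120 x 75 x 5 mm; it is not for this rover; a bystander

How it is judged:
By the outcome, as a careful person would: the job done as asked, in the order asked, and still so for the second after the job is handed in, with the robot touching nothing.
It also fails if it takes over 64 s, if anything falls off the work surface, if the arm or the gripper's body presses on something with over 40 N, if the wrist force passes 120 N, or if a joint passes its speed limit or range.

### The arm

A 7-joint arm with a two-finger parallel gripper is mounted at the origin on the work surface. World frame = base frame: x ahead of the robot, y to its left, z up, the work surface at z = 0. Lengths are in m, angles in rad, forces in N, time in s.
With the tool pointing down it reaches from about 0.35 to 0.9 m from the base axis. Payload 7.2 kg.
Tool frame: the origin (TCP) lies midway between the tips of the shut fingers; the grasp point (between the pads) lies manip.grasp_offset behind it (manip.grasp_offset is the distance from the TCP to the grasp point, in m); z points along the fingers, y is the direction in which the jaws open and shut (so a half turn about z gives the same grasp; the last joint's range is limited). The gripper opens to 85 mm and grips with 20 to 120 N. Pads are 22 mm wide; open, the fingers measure 114 mm over their backs; the gripper's body (76 mm by 85 mm) begins 54 mm behind the grasp point. The pads swing forward as they close: fully open they stand 13 mm farther back than shut.
Start: joints at [1.185, 0.411, -0.013, 1.596, 0.006, 1.134, -0.082], TCP at [0.195, -0.594, 0.231] pointing down, gripper open.
Joint ranges: [-2.95, 2.95], [-0.29, 1.99], [-1.47, 1.44], [0.14, 2.54], [-1.03, 4.17], [0.13, 1.85], [-2.86, 2.86]. Speed limits (rad/s): [2.39, 2.39, 3.01, 3.01, 3.14, 3.14, 3.14].

### API

Orientations are given as a unit quaternion [w, x, y, z].
In Python, from cell import manip gives the robot as it stands. The module is installed in compiled form; this text tells all that it offers. Calls block until the motion is done:
- manip.move_ptp(position, orientation): joint-space move of the TCP to a pose.
- manip.line_to(position, rate=0.15, ori=None, f_stop=None): straight line of the TCP; ori=None keeps the orientation; rate is the mean speed in m/s. With f_stop (N) it stops when the force on the tool has changed by that much, and returns True; else False.
- manip.set_joints(angles): joint-space move.
- manip.release() and manip.gripper_close(grasp_force=None): open the fingers fully, or close them until they stop; grasp_force is the grip in N (None keeps the last).
- manip.hold(seconds).
- manip.inverse_kinematics(position, orientation): joint angles nearest the present ones, or None.
- manip.observe(): the state.
- manip.camera(name): name is "side" or "top"; returns a dict with "pixels" (400x640x3 uint8, red, green, blue), "range_z" (400x640 float32, m along the optical axis (not along the pixel's ray), 0 where there is no reading), "vfov" (degrees; the focal length in pixels is half the picture's height over the tangent of half this angle, whatever the lens; pixels are square), "cx", "cy" (the principal point, pixels), "R" (3x3) and "t" (3): a world point X has camera coordinates R X + t. Camera axes: x right, y down, z forward; pixel columns grow to the right and rows downward; lengths in m; the calibration is good to about 2 mm. A picture is of the moment at which its call begins.
A pose or a line that the arm cannot do raises manip.PlanningError and nothing moves.
- manip.sign_off(): hands the job in, once; it reports no verdict.
The state is a dict: "clock": time; "joint_pos": joint angles; "qvel": joint speeds; "joint_efforts": joint torques, N m; "tcp_pos": TCP position; "eef_rot": TCP orientation; "ft_force": force on the tool from outside, world axes, zero at the start; "moment": the same for the moment, N m; "width": finger opening in m.
Only numpy, scipy, OpenCV 4.12 (cv2) and the standard library are available. Lean on these libraries where they do the work, as an engineer would, in place of code of your own. Each camera call takes 0.05 s, during which the arm holds its last target.

## Working session

There is one attempt and no reset: what is moved stays moved. The work goes in short steps, each a Python script; the robot and the scene stay as the last script left them, time stands still between calls to the robot, and variables do not carry over. Pictures are saved under pics/ and viewed, and the job is handed in when it is done.

```bash
ls; mkdir -p pics
python3 - <<'E'
from cell import manip
import cv2,numpy as np
for n in("top","side"):
    c=manip.camera(n); cv2.imwrite(f"pics/{n}0.png",c["pixels"][:,:,::-1]); np.savez(f"{n}0.npz",**c)
    print(n,c["vfov"],c["cx"],c["cy"],c["R"].round(4).tolist(),c["t"].round(4).tolist(),(c["range_z"]>0).mean())
s=manip.observe();print({k:np.round(v,4) for k,v in s.items()},manip.grasp_offset)
E
```

```text
pics
top 43.48920176525812 319.7767848794252 205.60013366922024 [[-0.0242, -0.9997, 0.0032], [-0.9904, 0.0235, -0.1364], [0.1362, -0.0065, -0.9907]] [0.0585, 0.5546, 1.461] 0.996015625
side 44.10605861441274 325.6927905645578 194.79511039647346 [[-0.8918, -0.4524, -0.0008], [-0.3075, 0.6076, -0.7323], [0.3318, -0.6528, -0.681]] [0.5238, 0.2025, 1.1712] 0.9961015625
{'clock': np.float64(0.1), 'joint_pos': array([ 1.1848,  0.4118, -0.0127,  1.5969,  0.0056,  1.1343, -0.0822]), 'qvel': array([-0.0005, -0.0019, -0.0005, -0.0028,  0.0018, -0.0004, -0.0018]), 'joint_efforts': array([ 3.60000e-03, -6.01827e+01,  6.84600e-01, -3.00089e+01,
        1.40000e-02,  6.40000e-03,  0.00000e+00]), 'tcp_pos': array([ 0.1951, -0.5933,  0.2305]), 'eef_rot': array([-7.000e-04,  9.874e-01,  1.582e-01, -2.000e-04]), 'ft_force': array([ 0.0574,  0.3166, -0.295 ]), 'moment': array([-0.0122, -0.0047, -0.0127]), 'width': np.float64(0.0852)} 0.0187
```

View pics/top0.png

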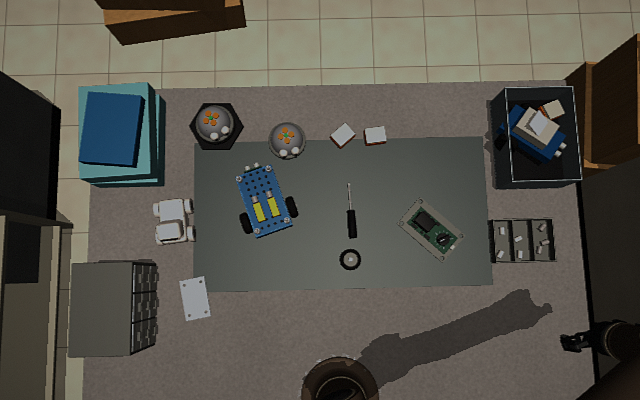

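View pics/side0.png

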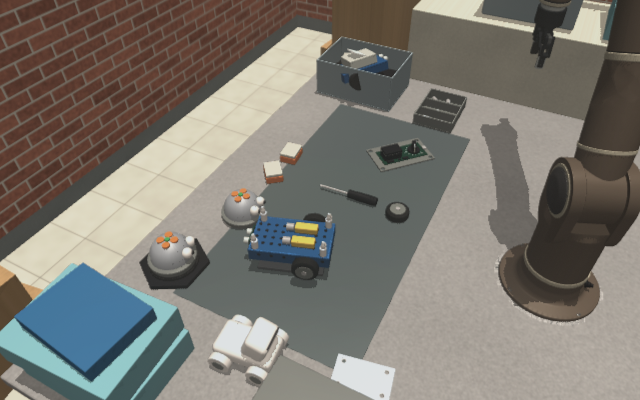

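Top view: rover at (267,200) with its nose and sensor near (250,168); deck at (432,229); screwdriver at (350,210). Side view: rover at (290,240), deck at (400,153). Next I'll enlarge both.

Run:
```python
import cv2,numpy as np
t=np.load("top0.npz")["pixels"][:,:,::-1];s=np.load("side0.npz")["pixels"][:,:,::-1]
def e(im,x0,x1,y0,y1,k): 
    return cv2.resize(im[y0:y1,x0:x1],None,fx=k,fy=k,interpolation=cv2.INTER_CUBIC)
cv2.imwrite("pics/c1.png",np.clip(e(t,392,472,192,267,8)*1.6,0,255)); cv2.imwrite("pics/c2.png",np.clip(e(t,230,310,155,245,6)*1.4,0,255))
cv2.imwrite("pics/c3.png",e(s,235,345,200,285,7));cv2.imwrite("pics/c4.png",e(s,360,440,130,175,9))
```

```text
[ WARN:0@0.057] global loadsave.cpp:1063 imwrite_ Unsupported depth image for selected encoder is fallbacked to CV_8U.
```

View pics/c1.png

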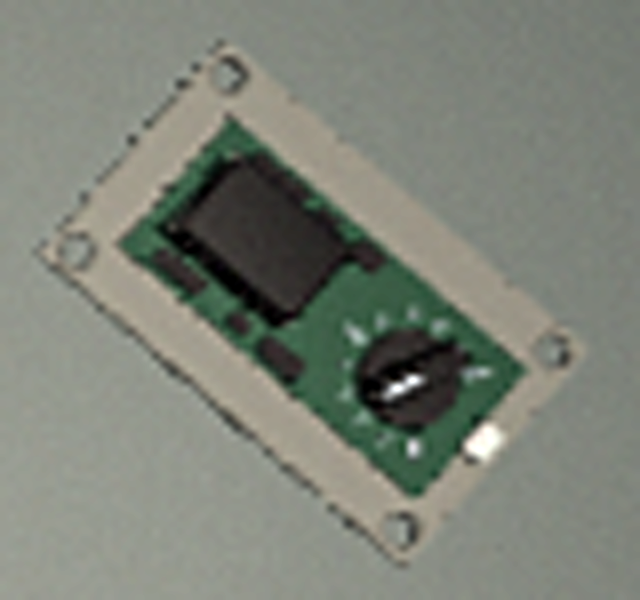

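View pics/c2.png

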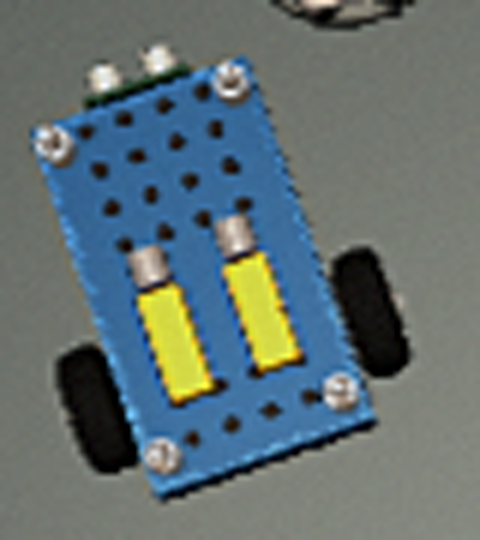

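View pics/c3.png

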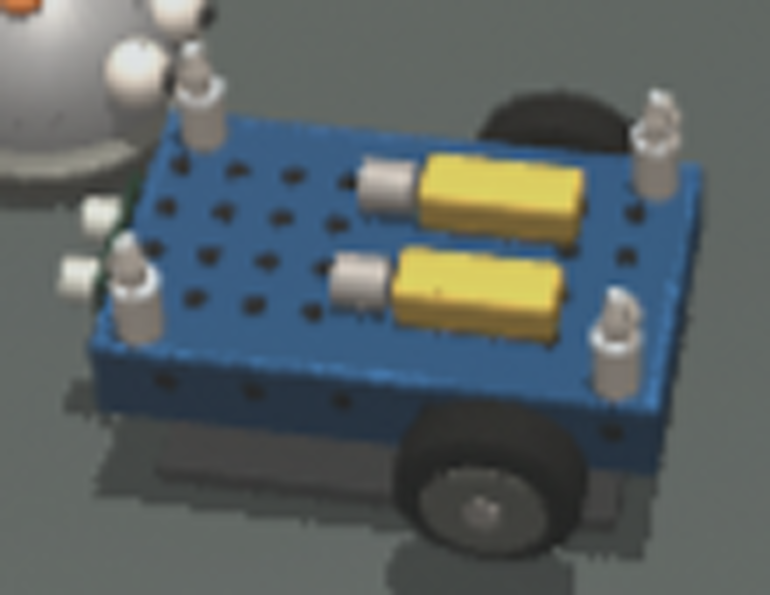

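View pics/c4.png

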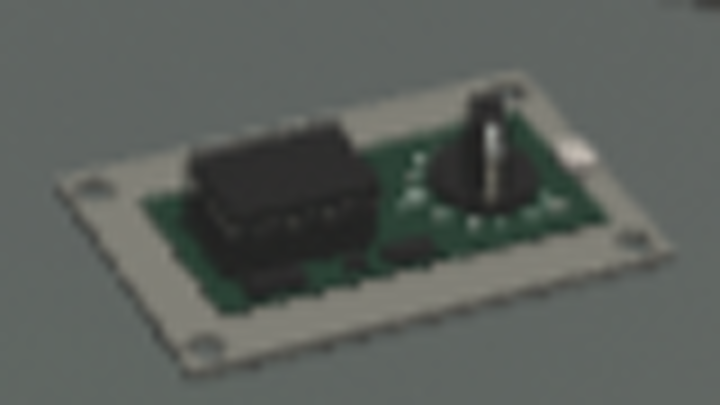

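```bash
cat > h.py <<'E'
import numpy as np, cv2
def load(n): return dict(np.load(n))
def foc(c): return 200/np.tan(np.radians(float(c["vfov"]))/2)
def cloud(c):
    v,u=np.mgrid[0:400,0:640]; z=c["range_z"].astype(float); f=foc(c)
    P=np.stack([(u-c["cx"])/f*z,(v-c["cy"])/f*z,z],-1)
    return (P-c["t"])@c["R"]
def ray(c,uv,zpl):
    uv=np.atleast_2d(np.asarray(uv,float)); f=foc(c)
    d=np.stack([(uv[:,0]-c["cx"])/f,(uv[:,1]-c["cy"])/f,np.ones(len(uv))],-1)@c["R"]
    o=-c["t"]@c["R"]; return o+d*((zpl-o[2])/d[:,2])[:,None]
def proj(c,X):
    q=np.atleast_2d(X)@c["R"].T+c["t"]; f=foc(c)
    return q[:,:2]/q[:,2:]*f+[c["cx"],c["cy"]]
def rigid(L,W):
    # yaw + xy fit, W = R L + t
    a=L.mean(0);b=W.mean(0);A=L-a;B=W-b
    th=np.arctan2((A[:,0]*B[:,1]-A[:,1]*B[:,0]).sum(),(A*B).sum())
    R=np.array([[np.cos(th),-np.sin(th)],[np.sin(th),np.cos(th)]]); t=b-R@a
    return t,th,(W-(L@R.T+t))
E
python3 - <<'E'
from h import *
for n in("top","side"):
    c=load(n+"0.npz");P=cloud(c);px=c["pixels"].astype(int)
    # table noise
    r=(slice(250,270),slice(220,300)) if n=="top" else (slice(300,320),slice(230,300))
    print(n,"table z",P[r][...,2].mean(),P[r][...,2].std())
    r,g,b=px[...,0],px[...,1],px[...,2]
    m=((b>r*1.5)&(b>60)&(P[...,2]>.06)&(P[...,2]<.085)).astype(np.uint8)
    m[:, :225]=0; m[:,345:]=0; m[:150]=0
    k,l,s,ce=cv2.connectedComponentsWithStats(m);
    print("blue",[ (x[4],x[:4].tolist()) for x in s[1:] if x[4]>50])
    cnt=max(cv2.findContours(m,0,1)[0],key=cv2.contourArea)
    w=ray(c,cnt[:,0,:],.076)[:,:2]; rc=cv2.minAreaRect((w*1000).astype(np.float32)); print("chassis",rc, "z",np.median(P[m>0][:,2]))
    x=(r>=g+3)&(abs(P[...,2])<.02); x=x.astype(np.uint8)
    mm=np.zeros_like(x); 
    if n=="top": mm[190:270,390:475]=1
    else: mm[130:178,358:440]=1
    x=x&mm; cv2.imwrite(f"pics/m_{n}.png",x*255)
    cnts=[q for q in cv2.findContours(x,0,1)[0] if cv2.contourArea(q)>100]; cnt=np.concatenate(cnts)
    w=ray(c,cnt[:,0,:],.005)[:,:2]; rc=cv2.minAreaRect((w*1000).astype(np.float32)); print("plate",rc)
E
```

```text
top table z 0.003088772447734736 0.053871265968569955
blue [(np.int32(1765), [236, 166, 56, 72])]
chassis ((570.6156616210938, 210.59356689453125), (190.42919921875, 112.3712158203125), 18.569894790649414) z 0.07620735104011447
plate ((480.05731201171875, -290.47344970703125), (178.75733947753906, 108.70780181884766), 47.069766998291016)
side table z 0.0073819170563496515 0.046704142078128924
blue [(np.int32(2014), [248, 216, 87, 48])]
chassis ((568.5223388671875, 214.10057067871094), (192.0340576171875, 127.26388549804688), 18.547861099243164) z 0.07633475269394546Traceback (most recent call last):
  File "<stdin>", line 19, in <module>
ValueError: need at least one array to concatenate
```

Run:
```python
from h import *
O=np.array([.570,.2115]);th=np.radians(18.57)
R=np.array([[np.cos(th),-np.sin(th)],[np.sin(th),np.cos(th)]])
for n in("top","side"):
    c=load(n+"0.npz");im=c["pixels"][:,:,::-1];row=[]
    for L in [(80,45),(80,-45),(-80,45),(-80,-45)]:
        p=R@(np.array(L)/1000)+O
        pts=[proj(c,[*p,z])[0] for z in(.076,.1,.12)]
        u,v=np.round(pts[1]).astype(int); k=16
        e=cv2.resize(im[v-11:v+12,u-11:u+12],None,fx=k,fy=k,interpolation=cv2.INTER_NEAREST)
        print(n,L,"crop origin",u-11,v-11,"pred",np.round(pts,1).tolist())
        row.append(e)
    cv2.imwrite(f"pics/p_{n}.png",np.vstack([np.hstack(row[:2]),np.hstack(row[2:])]))
```

```text
top (80, 45) crop origin 227 168 pred [[239.2, 180.2], [237.9, 178.6], [236.8, 177.3]]
top (80, -45) crop origin 256 157 pred [[268.3, 169.9], [267.4, 168.2], [266.7, 166.7]]
top (-80, 45) crop origin 245 220 pred [[257.0, 231.4], [256.0, 230.6], [255.1, 230.0]]
top (-80, -45) crop origin 275 209 pred [[286.4, 220.8], [285.8, 219.9], [285.4, 219.1]]
side (80, 45) crop origin 242 230 pred [[254.2, 247.6], [253.2, 240.7], [252.3, 234.7]]
side (80, -45) crop origin 252 202 pred [[263.4, 220.0], [262.5, 213.1], [261.8, 207.2]]
side (-80, 45) crop origin 311 237 pred [[322.3, 255.2], [322.3, 248.3], [322.2, 242.4]]
side (-80, -45) crop origin 317 209 pred [[327.9, 226.9], [327.9, 219.9], [328.0, 214.0]]
```

View pics/p_top.png

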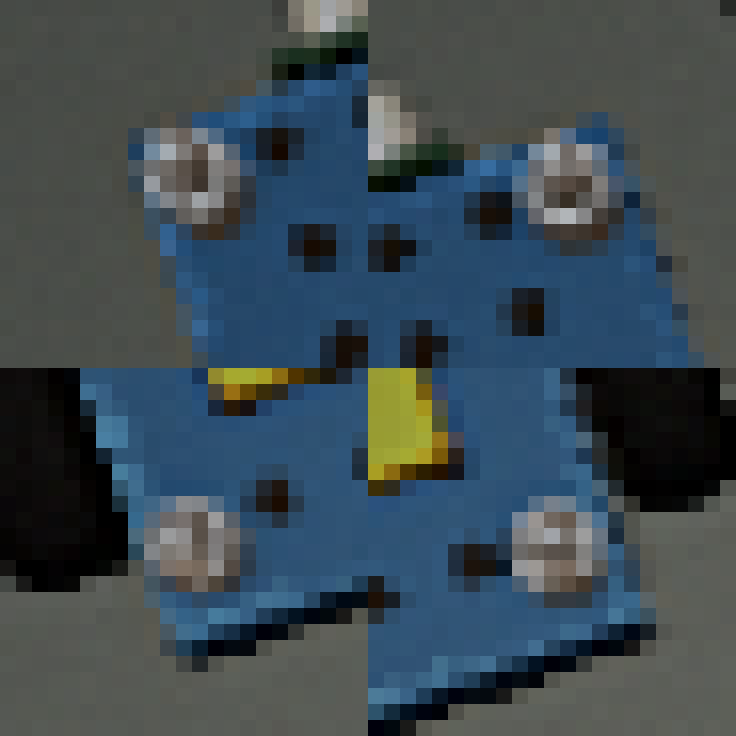

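View pics/p_side.png

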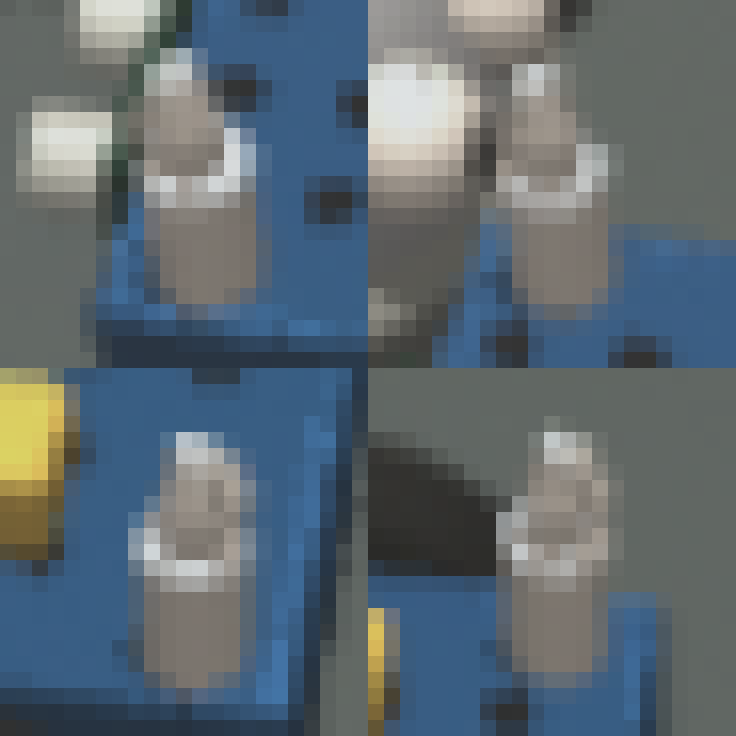

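```bash
cat >> h.py <<'E'
L4=np.array([(80,45),(80,-45),(-80,45),(-80,-45)])/1000
def postblobs(c,O,th,z=.09):
    R=np.array([[np.cos(th),-np.sin(th)],[np.sin(th),np.cos(th)]])
    px=c["pixels"].astype(float); out=[]
    for L in L4:
        u,v=proj(c,[*(R@L+O),z])[0]; u0,v0=int(round(u))-6,int(round(v))-6
        p=px[v0:v0+13,u0:u0+13]
        out.append((u0,v0,p))
    return out
E
python3 - <<'E'
from h import *
O=np.array([.570,.2115]);th=np.radians(18.57)
c=load("top0.npz"); P=cloud(c); W=[];D=[]
for u0,v0,p in postblobs(c,O,th):
    a=np.clip((p[...,0]-45)/70,0,1); 
    yy,xx=np.mgrid[0:13,0:13]; rr=np.hypot(xx-6,yy-6)<5.2
    # red excess over blue => non-blue object; background table excluded by brightness
    a=((p[...,0]>p[...,2]*.85)&(p.sum(-1)>260)&rr).astype(float)
    m=(a*1); uv=[(m*xx).sum()/m.sum()+u0,(m*yy).sum()/m.sum()+v0]
    W.append(uv)
    q=P[v0:v0+13,u0:u0+13].reshape(-1,3); s=q[(q[:,2]>.094)&(q[:,2]<.125)]
    D.append(s[:,:2].mean(0)); print(np.round(uv,2),int(m.sum()),len(s),s.mean(0).round(4), s[:,2].max())
for z in(.088,.092):
    t,h,r=rigid(L4,ray(c,W,z)[:,:2]); print(z,t,np.degrees(h),(r*1000).round(1).tolist())
t,h,r=rigid(L4,np.array(D)); print("depth",t,np.degrees(h),(r*1000).round(1).tolist())
# side
c=load("side0.npz");P=cloud(c)
D=[]
for z in (.1,):
  for u0,v0,p in postblobs(c,O,th,.1):
    q=P[v0-3:v0+14,u0:u0+13].reshape(-1,3); 
    s=q[(q[:,2]>.08)&(q[:,2]<.098)]; print(len(s),s.mean(0).round(4))
    D.append(s[:,:2].mean(0))
t,h,r=rigid(L4,np.array(D)); print("side depth foot(front surf)",t,np.degrees(h),(r*1000).round(1).tolist())
E
```

```text
[238.4  178.45] 20 30 [0.6309 0.278  0.1049] 0.12226660551081855
[267.69 167.81] 16 26 [0.6597 0.1931 0.1074] 0.1208853812209867
[255.96 230.83] 24 26 [0.4799 0.227  0.1058] 0.12356077240927697
[286.32 219.59] 22 25 [0.5091 0.1423 0.1073] 0.12270961933974629
0.088 [0.57230206 0.21196411] 18.548197136313455 [[0.5, 0.1], [1.4, -0.0], [-1.8, 1.0], [-0.1, -1.1]]
0.092 [0.57168699 0.21152621] 18.548197136313448 [[0.3, -0.1], [1.2, 0.0], [-1.5, 1.0], [0.1, -1.0]]
depth [0.56990012 0.21010059] 18.69026373395945 [[-0.3, -0.4], [-0.4, -0.1], [0.2, -0.1], [0.6, 0.5]]
42 [0.6306 0.2786 0.0883]
37 [0.6582 0.1956 0.0895]
42 [0.4806 0.2279 0.0879]
38 [0.5079 0.1452 0.0887]
side depth foot(front surf) [0.56933123 0.21181348] 18.536196122107093 [[-0.2, -1.4], [-1.3, 1.0], [1.4, -1.1], [0.1, 1.5]]
```

Run:
```python
from h import *
O=np.array([.480,-.2905]);th=np.radians(47.07)
R=np.array([[np.cos(th),-np.sin(th)],[np.sin(th),np.cos(th)]])
for n in("top","side"):
    c=load(n+"0.npz");P=cloud(c);px=c["pixels"].astype(int)
    Q=P.copy();Q[...,:2]=(P[...,:2]-O)@R
    z=Q[...,2]
    d=(np.hypot(Q[...,0]+.045,Q[...,1])<.024)&(z>.022)&(z<.04)
    q=Q[d];print(n,"bar n",len(q),q.mean(0).round(4),q[:,2].max())
    s=(q-q.mean(0))[:,:2];w,V=np.linalg.eigh(s.T@s);print("axis deg in deck",np.degrees(np.arctan2(V[1,1],V[0,1])))
    k=(np.hypot(Q[...,0]+.045,Q[...,1])<.022)&(z>.012)&(px.min(-1)>110)
    print("white",np.c_[Q[k]*1000,px[k].mean(-1)].round(0).tolist())
    k=(abs(Q[...,0]-.032)<.04)&(abs(Q[...,1])<.03)&(z>.03)&(z<.042)
    q=Q[k];print("pack",len(q),q.mean(0).round(4),cv2.minAreaRect((q[:,:2]*1000).astype(np.float32)))
    k=(abs(Q[...,0])<.1)&(abs(Q[...,1])<.07)&(px[...,0]>=px[...,1]+3)&(px[...,0]>70);q=Q[k&(z>0)&(z<.012)]
    print("plate",len(q),cv2.minAreaRect((q[:,:2]*1000).astype(np.float32)),np.median(q[:,2]))
    print("dial px",proj(c,[*(R@[-.045,0]+O),.033]))
```

```text
top bar n 55 [-0.0434  0.0016  0.0316] 0.03899068155564479
axis deg in deck 65.63063168655927
white [[-43.0, 5.0, 34.0, 172.0], [-40.0, 11.0, 34.0, 170.0], [-42.0, 9.0, 34.0, 130.0]]
pack 221 [0.0334 0.0009 0.0352] ((33.17967224121094, 0.8577175140380859), (38.77965545654297, 56.277164459228516), 89.3147964477539)
plate 709 ((0.4105987548828125, -0.5816497802734375), (177.90316772460938, 110.08033752441406), 0.004250639583915472) 0.005230222577313701
dial px [[444.52068684 238.37822723]]
side bar n 44 [-0.0432  0.0031  0.0316] 0.03763527398101072
axis deg in deck 67.03315930087817
white [[-44.0, 3.0, 34.0, 145.0], [-40.0, 11.0, 37.0, 141.0], [-41.0, 9.0, 32.0, 123.0]]
pack 168 [0.0335 0.0018 0.0355] ((31.40731430053711, -0.6341533660888672), (43.33690643310547, 57.90612030029297), 88.62773132324219)
plate 9 ((-83.72528076171875, -5.36407470703125), (21.582826614379883, 7.535041332244873), 76.83618927001953) 0.009650015199520056
dial px [[413.81677794 143.64490373]]
```

```bash
cat >> h.py <<'E'
from scipy.spatial.transform import Rotation as Ro
def quat(phi_deg):   # tool down, jaw axis (tool y) at phi in world
    p=np.radians(phi_deg); y=np.array([np.cos(p),np.sin(p),0]); z=np.array([0,0,-1.]); x=np.cross(y,z)
    q=Ro.from_matrix(np.c_[x,y,z]).as_quat(); return np.array([q[3],*q[:3]])
def phi_of(q):
    m=Ro.from_quat([q[1],q[2],q[3],q[0]]).as_matrix(); return np.degrees(np.arctan2(m[1,1],m[0,1]))
def rot(deg):
    t=np.radians(deg); return np.array([[np.cos(t),-np.sin(t)],[np.sin(t),np.cos(t)]])
DECK=np.array([.480,-.2905])+rot(47.07)@[.0010,.0008]; DY=47.07
E
python3 - <<'E'
from h import *
from cell import manip
s=manip.observe();print(phi_of(s["eef_rot"]),DECK)
d=DECK+rot(DY)@[-.045,0]; k=DECK+rot(DY)@[.032,0]; rv=np.array([.570,.2105])+rot(18.65)@[.032,0]
for nm,p,phi in [("dial",d,5),("dial",d,185),("dialend",d,-43),("dialend",d,137),("pack",k,137),("pack",k,-43),("rv",rv,108.65),("rv",rv,-71.35)]:
    q=manip.inverse_kinematics([*p,.15 if nm[0]!='r' else .16],quat(phi)); print(nm,p.round(3),phi,None if q is None else np.round(q,2))
E
```

```text
-71.79278933293348 [ 0.48009536 -0.28922293]
dial [ 0.449 -0.322] 5 [ 0.85  0.41 -0.41  1.84  0.2   0.93  0.44]
dial [ 0.449 -0.322] 185 [ 0.4   0.38  0.17  1.87 -0.08  0.9  -2.44]
dialend [ 0.449 -0.322] -43 [ 0.73  0.39 -0.25  1.85  0.12  0.92 -0.32]
dialend [ 0.449 -0.322] 137 [ 1.38  0.71 -1.24  1.81  0.73  1.17  2.29]
pack [ 0.502 -0.266] 137 [ 1.23  0.74 -1.24  1.77  0.76  1.2   2.16]
pack [ 0.502 -0.266] -43 [ 0.63  0.42 -0.29  1.81  0.15  0.93 -0.48]
rv [0.6   0.221] 108.65 [ 0.23  0.73 -1.04  1.59  0.66  1.21  0.96]
rv [0.6   0.221] -71.35 [ 0.12  0.64 -0.82  1.6   0.5   1.13 -2.07]
```

Run:
```python
from h import *
from cell import manip
d=DECK+rot(DY)@[-.045,0]
manip.move_ptp([*d,.12],quat(DY-42))
print(manip.line_to([*d,.018],rate=.08,f_stop=6))
s=manip.observe();print(s["clock"],s["tcp_pos"],s["ft_force"])
manip.gripper_close(30); s=manip.observe();print(s["width"],s["ft_force"],s["tcp_pos"])
manip.line_to(s["tcp_pos"],rate=.03,ori=quat(DY-90))
s=manip.observe();print(s["clock"],s["width"],s["ft_force"],s["tcp_pos"],phi_of(s["eef_rot"]))
manip.release(); 
manip.line_to([*d,.12],rate=.12)
# park aside
manip.move_ptp([.33,-.42,.25],quat(DY-90))
s=manip.observe();print(s["clock"])
for n in("top","side"):
    c=manip.camera(n);np.savez(f"{n}1.npz",**c)
    im=c["pixels"][:,:,::-1]; cv2.imwrite(f"pics/{n}1.png",im)
    r=(slice(180,275),slice(385,485)) if n=="top" else (slice(125,180),slice(355,445))
    cv2.imwrite(f"pics/{n}1c.png",cv2.resize(cv2.convertScaleAbs(im[r],alpha=1.6),None,fx=6,fy=6,interpolation=cv2.INTER_CUBIC))
```

```text
False
2.9667 [ 0.44978035 -0.32237245  0.01851516] [0.21168469 0.86397082 0.25560987]
0.011032873523705636 [-0.2334506  -0.16644387  1.51906654] [ 0.44959948 -0.32224658  0.01817144]
4.625 0.010933353941540009 [ 2.29841401  0.24077721 -0.3370759 ] [ 0.45006331 -0.32213508  0.01820663] -42.82650344014992
7.1583
```

View pics/top1c.png

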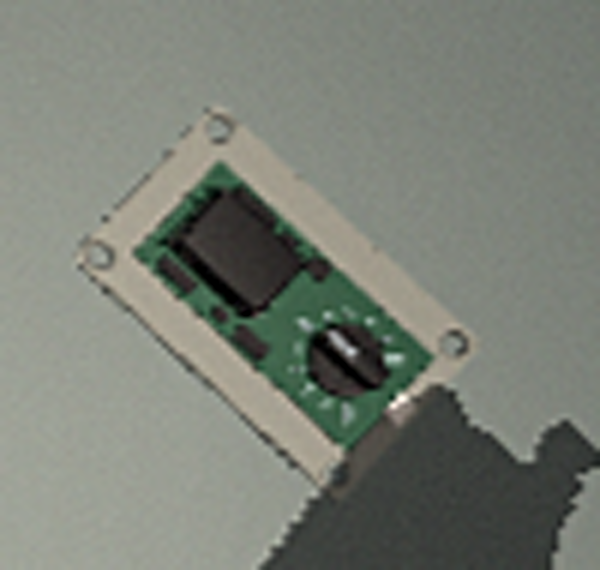

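Run:
```python
from h import *
O=DECK;th=DY
c=load("top1.npz");P=cloud(c);px=c["pixels"].astype(int)
for it in range(3):
    R=rot(th);Q=P.copy();Q[...,:2]=(P[...,:2]-O)@R;z=Q[...,2]
    k=(abs(Q[...,0])<.1)&(abs(Q[...,1])<.07)&(px[...,0]>=px[...,1]+3)&(px[...,0]>70)&(z>0)&(z<.012);q=Q[k]
    rc=cv2.minAreaRect((q[:,:2]*1000).astype(np.float32)); print("plate",rc)
    k=(abs(Q[...,0]-.032)<.04)&(abs(Q[...,1])<.03)&(z>.03)&(z<.042)
    q=Q[k];print("pack",len(q),(q.mean(0)*1000).round(1),cv2.minAreaRect((q[:,:2]*1000).astype(np.float32)))
    k=(np.hypot(Q[...,0]+.045,Q[...,1])<.024)&(z>.022)&(z<.04);q=Q[k]
    s=(q-q.mean(0))[:,:2];w,V=np.linalg.eigh(s.T@s);print("bar",(q.mean(0)*1000).round(1),np.degrees(np.arctan2(V[1,1],V[0,1])))
    a=rc[2]; a=a if a<45 else a-90
    O=O+R@(np.array(rc[0])/1000); th=th+a; print(O,th)
```

```text
plate ((-0.8026504516601562, 0.14296340942382812), (108.94586181640625, 177.97373962402344), 88.2010269165039)
pack 213 [31.4  0.1 35. ] ((31.008831024169922, 0.009027481079101562), (37.94303894042969, 55.3239631652832), 88.24655151367188)
bar [-45.3   2.9  31.9] 179.9608776884899
[ 0.47944399 -0.28971325] 45.27102691650391
plate ((-7.62939453125e-06, -3.814697265625e-06), (177.97372436523438, 108.94586944580078), 8.12710823083762e-06)
pack 213 [32.2  0.9 35. ] ((31.800004959106445, 0.864776611328125), (55.32395935058594, 37.943031311035156), 0.04552106186747551)
bar [-44.6   1.4  31.9] -178.24014922801402
[ 0.47944399 -0.28971325] 45.27103504361214
plate ((0.0, 0.0), (177.97372436523438, 108.94586181640625), 0.0)
pack 213 [32.2  0.9 35. ] ((31.80001449584961, 0.8647823333740234), (55.32396697998047, 37.94303894042969), 0.045512471348047256)
bar [-44.6   1.4  31.9] -178.24015735512225
[ 0.47944399 -0.28971325] 45.27103504361214
```

The dial pointer is on the middle mark in this view, at about (340,342) of the crop. The deck turned about 1.8° with it. Next I pick up the pack and carry the deck above the rover.

```bash
cat >> h.py <<'E'
DECK=np.array([.47944,-.28971]);DY=45.27; RV=np.array([.570,.2103]);RY=18.62
E
python3 - <<'E'
from h import *
from cell import manip
k=DECK+rot(DY)@[.032,.0005]
manip.move_ptp([*k,.11],quat(DY-90))
print(manip.line_to([*k,.013],rate=.1,f_stop=6))
s=manip.observe();print(s["clock"],s["tcp_pos"],s["ft_force"])
manip.gripper_close(90); s=manip.observe();print(s["width"],s["ft_force"],s["tcp_pos"])
manip.line_to([*k,.19],rate=.15)
s=manip.observe();print(s["width"],s["ft_force"],s["moment"],s["tcp_pos"])
g=RV+rot(RY)@[.032,0]
manip.move_ptp([*g,.19],quat(RY-90))
manip.line_to([*g,.155],rate=.08)
manip.hold(.3)
s=manip.observe();print(s["clock"],s["width"],s["ft_force"],s["moment"],s["tcp_pos"],phi_of(s["eef_rot"]))
for n in("top","side"):
    c=manip.camera(n);np.savez(f"{n}2.npz",**c)
    im=c["pixels"][:,:,::-1]
    r=(slice(130,260),slice(200,350)) if n=="top" else (slice(150,290),slice(210,370))
    cv2.imwrite(f"pics/{n}2c.png",cv2.resize(cv2.convertScaleAbs(im[r],alpha=1.4),None,fx=4.5,fy=4.2,interpolation=cv2.INTER_CUBIC))
E
```

```text
False
9.425 [ 0.50204862 -0.26683257  0.01359262] [-0.02934089 -0.49821878  0.34640868]
0.036277192740630834 [-0.40511677  0.25948651  5.64419488] [ 0.50238467 -0.26709855  0.01394998]
0.03606633344364953 [-0.30196624 -0.37211862 -4.0782583 ] [0.0349305  0.0083886  0.02636092] [ 0.50098167 -0.26633189  0.18894171]
13.9667 0.03644617248999904 [ 0.01976951 -0.21566301 -4.65139282] [-0.02783795 -0.06431369  0.0054878 ] [0.60053217 0.22064589 0.1554662 ] -71.3759536141523
```

View pics/top2c.png

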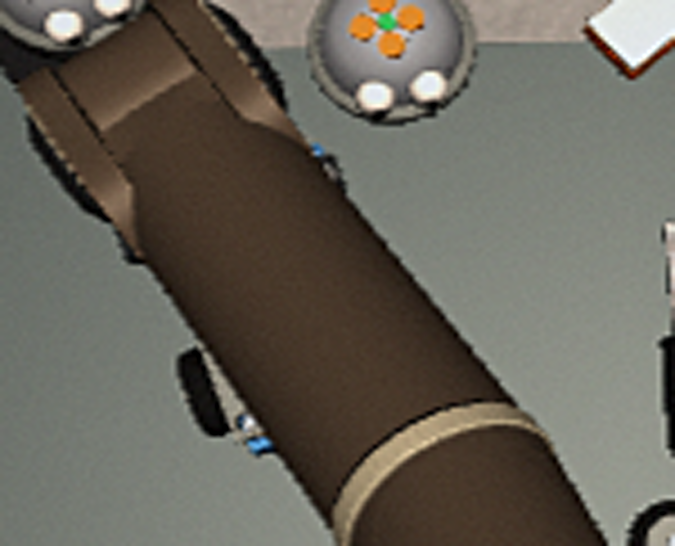

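View pics/side2c.png

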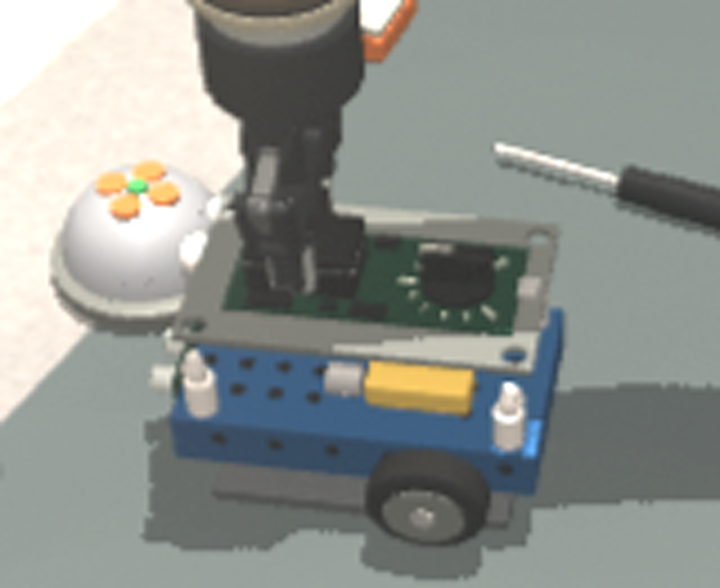

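Run:
```python
from h import *
c=load("side2.npz");P=cloud(c);px=c["pixels"].astype(int)
th=RY;Q=P.copy();Q[...,:2]=(P[...,:2]-RV)@rot(th);z=Q[...,2]
k=(abs(Q[...,0])<.105)&(abs(Q[...,1])<.075)&(z>.138)&(z<.153)
m=k.astype(np.uint8); n,l,s,_=cv2.connectedComponentsWithStats(m);i=1+np.argmax(s[1:,4]);k=l==i
q=Q[k];A=np.c_[q[:,:2],np.ones(len(q))];co=np.linalg.lstsq(A,q[:,2],rcond=None)[0];print("plane slope deg",np.degrees(co[:2]),"z0",co[2],len(q))
print(cv2.minAreaRect((q[:,:2]*1000).astype(np.float32)))
# contour rays on the plane
cnt=max(cv2.findContours(k.astype(np.uint8),0,1)[0],key=cv2.contourArea)[:,0]
w=(ray(c,cnt,.1466)[:,:2]-RV)@rot(th); print(cv2.minAreaRect((w*1000).astype(np.float32)))
# local crops at predicted holes
row=[]
for L in L4:
    p=RV+rot(th)@L; u,v=proj(c,[*p,.1466])[0]; u0,v0=int(round(u))-11,int(round(v))-11
    print(L,"pred",round(u,1),round(v,1),"crop",u0,v0)
    row.append(cv2.resize(c["pixels"][v0:v0+23,u0:u0+23,::-1],None,fx=16,fy=16,interpolation=cv2.INTER_NEAREST))
cv2.imwrite("pics/h_side.png",np.vstack([np.hstack(row[:2]),np.hstack(row[2:])]))
```

```text
plane slope deg [ 0.07292037 -0.29682778] z0 0.1474796483606153 2023
((-2.390533447265625, 0.2480010986328125), (180.38478088378906, 115.13600158691406), 0.3796829581260681)
((-2.5016708374023438, 1.454742431640625), (180.71142578125, 114.34778594970703), 0.2645528018474579)
[0.08  0.045] pred 251.4 226.3 crop 240 215
[ 0.08  -0.045] pred 261.0 198.8 crop 250 188
[-0.08   0.045] pred 322.4 233.9 crop 311 223
[-0.08  -0.045] pred 328.2 205.6 crop 317 195
```

View pics/h_side.png

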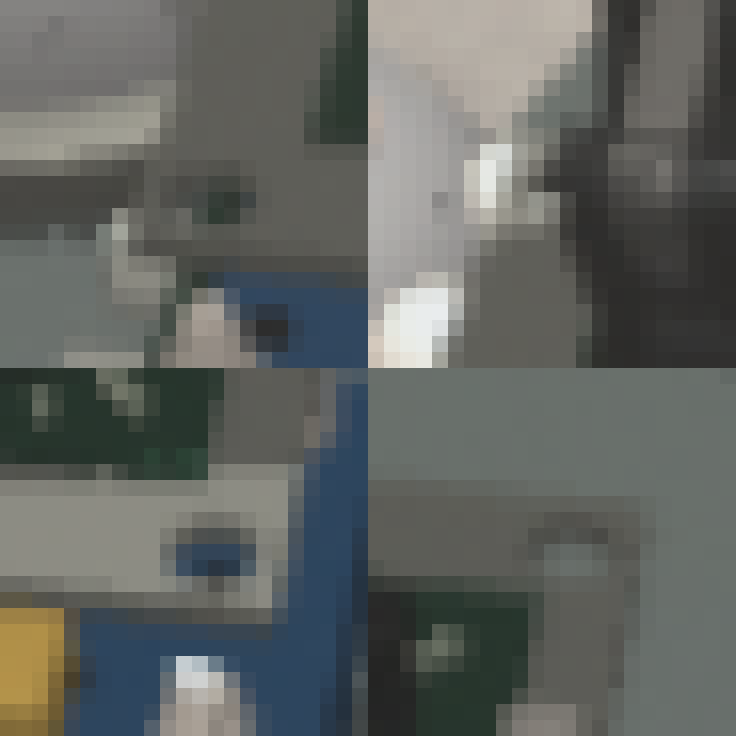

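Side view: deck level in the gripper. Its holes sit about (+1.1,+0.95) px from the post axes, which is roughly 3.3 mm too far tailward and 3.5 mm too far left. I'll correct that, lower to just above the tips and look again.

```bash
cat > look.py <<'E'
from h import *
from cell import manip
def look(tag,ztop,RVg):
    c=manip.camera("side");np.savez(f"side{tag}.npz",**c); row=[]
    for L in L4:
        p=RVg+rot(RY)@L; u,v=proj(c,[*p,ztop])[0]; u0,v0=int(round(u))-11,int(round(v))-11
        print(L,"pred",round(u,1),round(v,1),"crop",u0,v0)
        row.append(cv2.resize(cv2.convertScaleAbs(c["pixels"][v0:v0+23,u0:u0+23,::-1],alpha=1.4),None,fx=12,fy=12,interpolation=cv2.INTER_NEAREST))
    a=np.vstack([np.hstack(row[:2]),np.hstack(row[2:])])
    c=manip.camera("top");np.savez(f"top{tag}.npz",**c)
    cv2.imwrite(f"pics/look{tag}.png",a)
    b=cv2.resize(cv2.convertScaleAbs(load(f"side{tag}.npz")["pixels"][180:280,230:350,::-1],alpha=1.4),None,fx=6,fy=5.5,interpolation=cv2.INTER_CUBIC)
    cv2.imwrite(f"pics/lookb{tag}.png",b)
E
python3 - <<'E'
from look import *
g=RV+rot(RY)@[.032+.0032,-.0035]
manip.line_to([*g,.155],rate=.05)
manip.line_to([*g,.1375],rate=.05,f_stop=5)
manip.hold(.2)
s=manip.observe();print(s["clock"],s["ft_force"],s["tcp_pos"]-[*g,0])
look("3",s["tcp_pos"][2]-.0139+.005,RV)
E
```

```text
15.0167 [-0.48961184  0.80930588 -3.76643321] [2.06327253e-04 1.13377888e-04 1.37834561e-01]
[0.08  0.045] pred 252.2 231.7 crop 241 221
[ 0.08  -0.045] pred 261.7 204.2 crop 251 193
[-0.08   0.045] pred 322.5 239.3 crop 311 228
[-0.08  -0.045] pred 328.2 211.0 crop 317 200
```

View pics/look3.png

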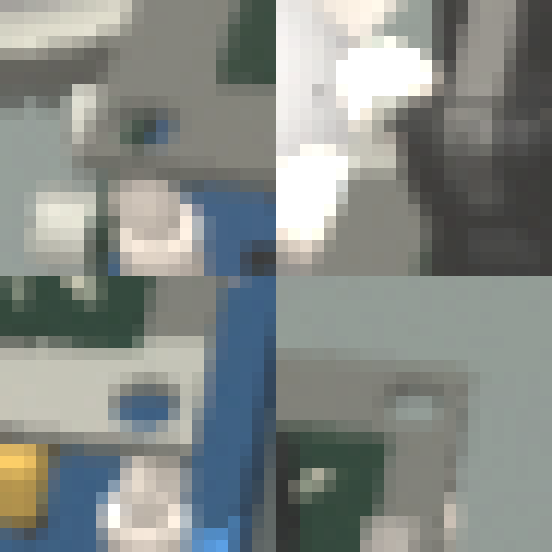

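View pics/lookb3.png

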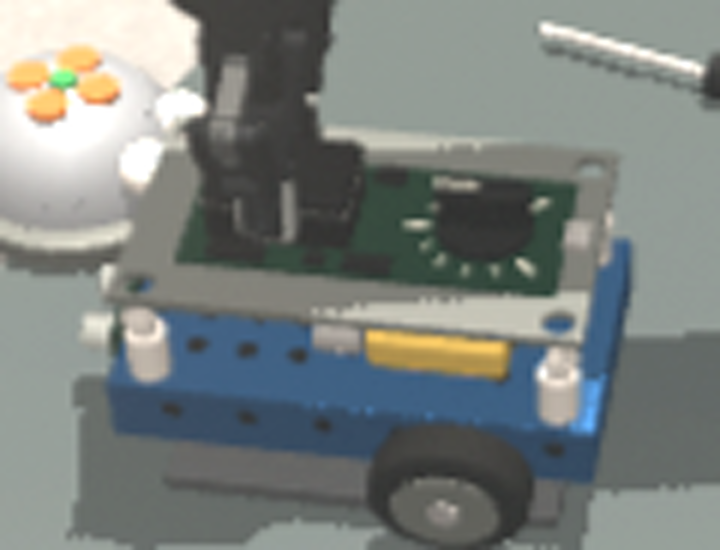

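Run:
```python
from look import *
g=RV+rot(RY)@[.032+.0032,-.0035]+np.array([-.0004,.0007])
manip.line_to([*g,.1375],rate=.03)
for zt in (.134,.131,.128,.126,.124,.122):
    r=manip.line_to([*g,zt],rate=.03,f_stop=10)
    s=manip.observe();print(round(s["clock"],2),r,s["ft_force"].round(1),s["moment"].round(2),"underside",round((s["tcp_pos"][2]-.0139)*1000,1))
    if r: break
look("4",s["tcp_pos"][2]-.0139+.005,RV)
```

```text
15.63 False [ 0.7 -0.  -4.6] [ 0.   -0.08  0.04] underside 119.7
15.88 False [-0.3  0.  -4.1] [ 0.03 -0.1  -0.01] underside 116.8
16.13 False [-0.3  0.2 -4.8] [ 0.14 -0.03 -0.17] underside 113.9
16.38 False [ 0.6  1.6 -2.3] [ 0.19  0.15 -0.28] underside 112.2
16.63 False [0.3 1.3 1.7] [ 0.27  0.3  -0.4 ] underside 110.5
16.88 False [0.3 2.1 4.1] [ 0.31  0.4  -0.42] underside 108.7
[0.08  0.045] pred 252.9 236.3 crop 242 225
[ 0.08  -0.045] pred 262.3 208.8 crop 251 198
[-0.08   0.045] pred 322.5 243.9 crop 312 233
[-0.08  -0.045] pred 328.2 215.6 crop 317 205
```

View pics/look4.png

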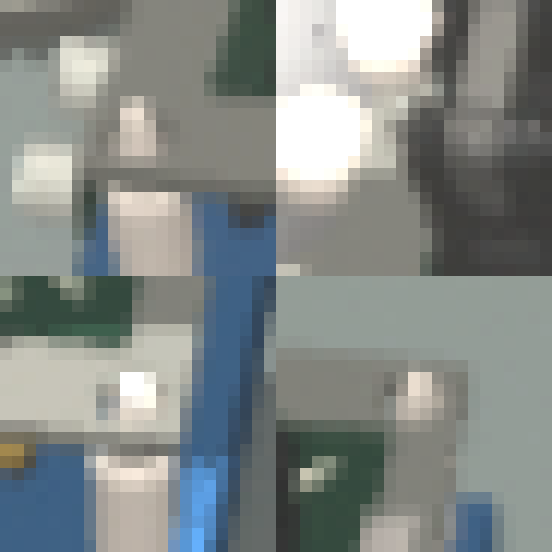

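View pics/lookb4.png

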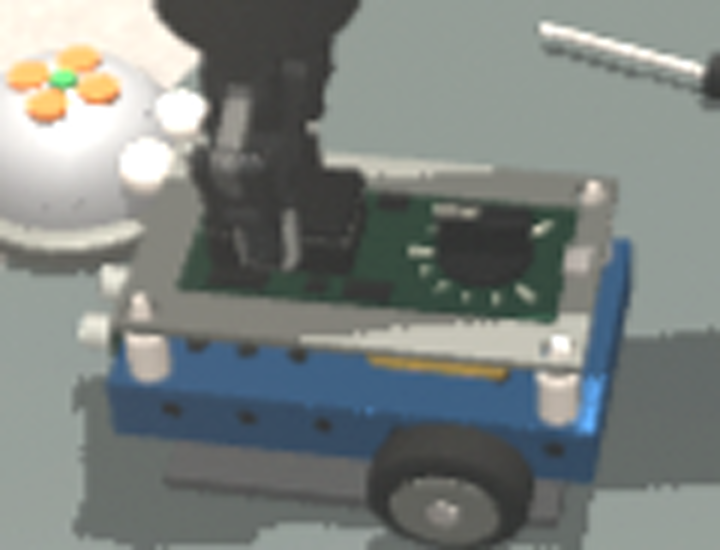

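Post tips show through the three visible holes, NL at (252,235), TL at (322,241) and TR at (328,213). I'll release, then press with the open fingers straddling the middle, one on each long edge.

```bash
cat >> h.py <<'E'
C=RV+rot(RY)@[.0032,-.0035]+np.array([-.0004,.0007])  # deck/rover centre as placed, robot frame
E
python3 - <<'E'
from look import *
manip.release()
g=C+rot(RY)@[.032,0]
manip.line_to([*g,.165],rate=.12)
manip.line_to([*C,.165],rate=.12)
manip.line_to([*C,.11],rate=.1,f_stop=8)
for zt in np.arange(.106,.087,-.002):
    r=manip.line_to([*C,zt],rate=.03,f_stop=60)
    s=manip.observe();print(round(s["clock"],2),r,s["ft_force"].round(1),s["moment"].round(2),s["tcp_pos"][2].round(4))
    if r or s["ft_force"][2]>60: break
look("5",.105,RV)
E
```

```text
19.43 False [1.2 0.3 0.4] [ 0.04 -0.    0.03] 0.1063
19.68 False [-1.1  0.2 -0.1] [ 0.03  0.01 -0.02] 0.104
19.93 False [-0.6  0.7 -0.8] [ 0.    0.01 -0.01] 0.1018
20.18 False [ 1.5 -0.6  0.6] [ 0.08 -0.07  0.  ] 0.1
20.43 False [ 0.1  1.  -0.2] [ 0.03 -0.01 -0.01] 0.0977
20.68 False [ 0.3 -0.2 -0.9] [-0.03 -0.01 -0.06] 0.0957
20.93 False [-0.   0.7  0.1] [0.02 0.01 0.  ] 0.0938
21.18 False [-0.1 -0.7  1.9] [-0.04  0.11 -0.  ] 0.092
21.43 False [-5.6 -2.8 17.4] [-0.47  1.41  0.09] 0.0919
21.68 False [-12.7  -6.4  32.2] [-0.94  2.66  0.08] 0.0917
[0.08  0.045] pred 253.3 238.9 crop 242 228
[ 0.08  -0.045] pred 262.6 211.4 crop 252 200
[-0.08   0.045] pred 322.5 246.5 crop 312 235
[-0.08  -0.045] pred 328.2 218.1 crop 317 207
```

View pics/lookb5.png

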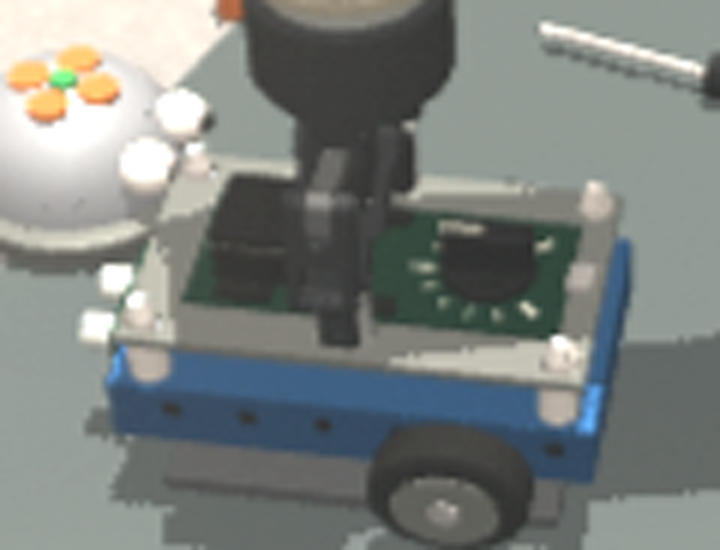

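```bash
cat >> look.py <<'E'
def plane(tag,cam="side"):
    c=load(f"{cam}{tag}.npz");P=cloud(c);px=c["pixels"].astype(int)
    Q=P.copy();Q[...,:2]=(P[...,:2]-np.array([.571,.2075]))@rot(RY);z=Q[...,2]
    k=(abs(Q[...,0])<.086)&(abs(Q[...,1])>.036)&(abs(Q[...,1])<.05)&(z>.098)&(z<.125)&(np.hypot(abs(Q[...,0])-.08,abs(Q[...,1])-.045)>.011)&(abs(px[...,0]-px[...,2])<40)&(px.min(-1)>50)
    q=Q[k];A=np.c_[q[:,:2],np.ones(len(q))]
    for _ in range(4):
        co=np.linalg.lstsq(A,q[:,2],rcond=None)[0];r=q[:,2]-A@co;g=abs(r)<.003;q,A=q[g],A[g]
    print(cam,tag,"plate top z mm",co[2]*1e3,"slopes deg",np.degrees(co[:2]),"corners",[round((co@[*L,1])*1e3,1) for L in L4],len(q))
E
python3 -c "
from look import *
for t in '2345': 
    pass
for t in '345': plane(t)
plane('5','top')
c=load('side5.npz');P=cloud(c)
"
```

```text
side 3 plate top z mm 124.56254507979394 slopes deg [-0.13474401 -0.22247559] corners [np.float64(124.2), np.float64(124.5), np.float64(124.6), np.float64(124.9)] 2
side 4 plate top z mm 114.59830343882773 slopes deg [-0.39435378 -0.16787204] corners [np.float64(113.9), np.float64(114.2), np.float64(115.0), np.float64(115.3)] 403
side 5 plate top z mm 105.6924796048453 slopes deg [-0.07863669  0.13379667] corners [np.float64(105.7), np.float64(105.5), np.float64(105.9), np.float64(105.7)] 333
top 5 plate top z mm 101.6744649519751 slopes deg [-39.20752007 -49.7414549 ] corners [np.float64(7.9), np.float64(86.0), np.float64(117.4), np.float64(195.5)] 3
```

Side-depth reads the plate top at about 105 mm and level, which is home, with all four tips proud of the plate. To be sure, I'll press each end at the bare edge spots, then inspect.

Run:
```python
from look import *
manip.line_to([*C,.115],rate=.1)
look("6",.105,RV); plane("6")
for x in (-.058,.058):
    p=C+rot(RY)@[x,0]
    manip.line_to([*p,.115],rate=.12)
    manip.line_to([*p,.095],rate=.06,f_stop=40)
    r=False; zt=.095; 
    while not r and zt>.084:
        zt-=.0015; r=manip.line_to([*p,zt],rate=.03,f_stop=40)
        s=manip.observe()
        print(round(s["clock"],2),r,s["ft_force"].round(1),s["moment"].round(2),s["tcp_pos"][2].round(4))
        if s["ft_force"][2]>45: break
    manip.line_to([*p,.115],rate=.08)
p=C+rot(RY)@[0,0]
manip.line_to([*p,.2],rate=.2)
manip.move_ptp([.45,-.05,.3],quat(RY-90))
s=manip.observe();print(s["clock"])
look("7",.105,RV); plane("7"); plane("7","top")
cv2.imwrite("pics/top7c.png",cv2.resize(cv2.convertScaleAbs(load("top7.npz")["pixels"][150:250,225:320,::-1],alpha=1.5),None,fx=6,fy=6,interpolation=cv2.INTER_CUBIC))
```

```text
[0.08  0.045] pred 253.3 238.9 crop 242 228
[ 0.08  -0.045] pred 262.6 211.4 crop 252 200
[-0.08   0.045] pred 322.5 246.5 crop 312 235
[-0.08  -0.045] pred 328.2 218.1 crop 317 207
side 6 plate top z mm 105.85250326172836 slopes deg [ 0.02159082 -0.27589697] corners [np.float64(105.7), np.float64(106.1), np.float64(105.6), np.float64(106.0)] 398
23.67 False [-0.1 -0.2 -0.3] [-0.02 -0.   -0.02] 0.0936
23.92 False [ 0.4  0.7 -0.6] [ 0.01  0.01 -0.02] 0.092
24.17 False [-4.7 -3.  14.1] [-0.36  0.97  0.02] 0.0919
24.42 False [-9.5 -5.  26.6] [-0.7   2.03 -0.  ] 0.0917
24.67 False [-15.3  -6.5  40.1] [-1.08  3.08  0.07] 0.0916
24.92 False [-18.6  -9.2  54.8] [-1.42  4.1   0.13] 0.0915
27.28 False [ 0.2 -0.1  0.3] [ 0.02 -0.03 -0.06] 0.0937
27.53 False [-0.4 -0.2  0.1] [-0.01 -0.02 -0.04] 0.092
27.78 False [-4.8 -1.7  9.7] [-0.32  0.86 -0.01] 0.0919
28.03 False [-7.4 -4.5 19. ] [-0.71  1.67  0.09] 0.0918
28.28 False [-11.8  -5.4  29.6] [-0.98  2.46  0.11] 0.0918
28.53 False [-14.9  -7.4  39.1] [-1.32  3.29  0.11] 0.0917
28.78 False [-19.3 -10.   47.5] [-1.63  4.14  0.09] 0.0916
31.1417
[0.08  0.045] pred 253.3 238.9 crop 242 228
[ 0.08  -0.045] pred 262.6 211.4 crop 252 200
[-0.08   0.045] pred 322.5 246.5 crop 312 235
[-0.08  -0.045] pred 328.2 218.1 crop 317 207
side 7 plate top z mm 105.74278423261661 slopes deg [ 0.14726755 -0.19713938] corners [np.float64(105.8), np.float64(106.1), np.float64(105.4), np.float64(105.7)] 440
top 7 plate top z mm 105.15280620658334 slopes deg [-0.24311832  0.35928764] corners [np.float64(105.1), np.float64(104.5), np.float64(105.8), np.float64(105.2)] 340
```

View pics/look7.png

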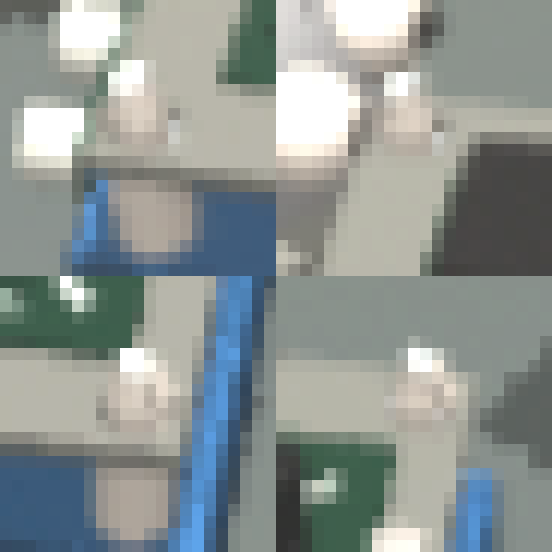

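View pics/lookb7.png

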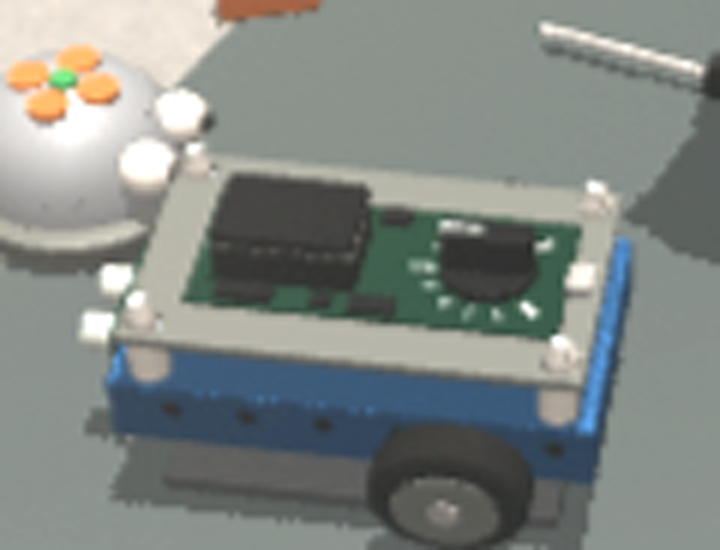

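View pics/top7c.png

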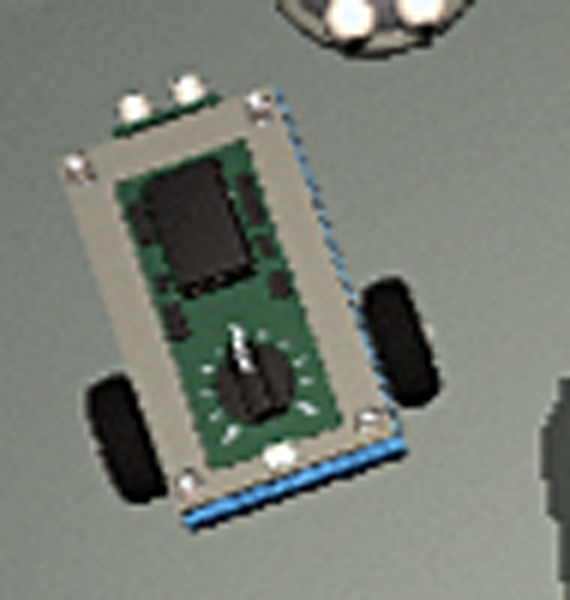

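```bash
cat > dial.py <<'E'
from h import *
def dial(tag,cam):
    c=load(f"{cam}{tag}.npz");P=cloud(c);px=c["pixels"].astype(int)
    O=np.array([.571,.2085]);th=RY
    for it in range(2):
        Q=P.copy();Q[...,:2]=(P[...,:2]-O)@rot(th);z=Q[...,2]
        k=(abs(Q[...,0])<.1)&(abs(Q[...,1])<.065)&(z>.1)&(z<.112)&(px[...,0]>px[...,2]*.9)&(px[...,0]>60);q=Q[k]
        rc=cv2.minAreaRect((q[:,:2]*1000).astype(np.float32)); a=rc[2]; a=a if a<45 else a-90
        O=O+rot(th)@(np.array(rc[0])/1000);th+=a
    Q[...,:2]=(P[...,:2]-O)@rot(th)
    k=(np.hypot(Q[...,0]+.045,Q[...,1])<.023)&(z>.122)&(z<.14);q=Q[k]
    r=cv2.minAreaRect((q[:,:2]*1000).astype(np.float32))
    s=(q-q.mean(0))[:,:2];w,V=np.linalg.eigh(s.T@s)
    print(cam,O.round(4),th,rc[1],"bar",(q.mean(0)*1e3).round(1),len(q),"axis",np.degrees(np.arctan(V[1,1]/V[0,1])),r)
    k=(np.hypot(Q[...,0]+.045,Q[...,1])<.021)&(z>.122)&(px.min(-1)>95)
    print("white",(Q[k]*1e3).round(0).tolist())
E
python3 -c "
from dial import *
dial('7','top');dial('7','side')"
```

```text
top [0.5699 0.2109] 18.604853002480123 (180.79702758789062, 109.45904541015625) bar [-46.4  -0.6 132.6] 59 axis 1.6885139241482854 ((-45.57512664794922, -1.6476268768310547), (14.43868350982666, 35.85646438598633), 89.90023040771484)
white [[-28.0, 0.0, 130.0], [-32.0, -2.0, 132.0], [-38.0, 0.0, 134.0], [-41.0, -1.0, 132.0]]
side [0.5703 0.2082] 17.971760864257813 (114.5516586303711, 180.89926147460938) bar [-45.4   2.1 130.7] 105 axis 1.8512344379584373 ((-44.94196319580078, 0.21976757049560547), (35.32974624633789, 15.317877769470215), 3.051213264465332)
white [[-28.0, 0.0, 135.0], [-30.0, -1.0, 134.0], [-32.0, 1.0, 136.0], [-34.0, -3.0, 133.0], [-27.0, -1.0, 131.0], [-30.0, 0.0, 132.0], [-32.0, -1.0, 131.0], [-35.0, 2.0, 135.0], [-37.0, 1.0, 134.0], [-39.0, -0.0, 133.0], [-42.0, 1.0, 135.0]]
```

The dial reads 1.7–1.9° short of the mark, which matches how far the deck turned on the table. I'll re-grip it square to the fixed deck to true it up.

Run:
```python
from look import *
from dial import dial
d=C+rot(RY)@[-.045,0]
manip.move_ptp([*d,.19],quat(RY-90))
print(manip.line_to([*d,.119],rate=.1,f_stop=8))
manip.gripper_close(25); s=manip.observe();print(s["width"],s["ft_force"].round(1),s["moment"].round(2),s["tcp_pos"]-[*d,0],phi_of(s["eef_rot"])-(RY-90))
manip.release()
manip.line_to([*d,.2],rate=.15)
manip.move_ptp([.40,-.15,.3],quat(RY-90))
s=manip.observe();print(s["clock"])
look("8",.105,RV); plane("8");plane("8","top");dial("8","top");dial("8","side")
cv2.imwrite("pics/top8c.png",cv2.resize(cv2.convertScaleAbs(load("top8.npz")["pixels"][150:250,225:320,::-1],alpha=1.5),None,fx=6,fy=6,interpolation=cv2.INTER_CUBIC))
cv2.imwrite("pics/top8.png",load("top8.npz")["pixels"][:,:,::-1])
```

```text
False
0.010845543919486802 [0.4 0.9 2.5] [ 0.08  0.15 -0.05] [0.00012904 0.00021319 0.11924192] 0.004913418346774279
36.6667
[0.08  0.045] pred 253.3 238.9 crop 242 228
[ 0.08  -0.045] pred 262.6 211.4 crop 252 200
[-0.08   0.045] pred 322.5 246.5 crop 312 235
[-0.08  -0.045] pred 328.2 218.1 crop 317 207
side 8 plate top z mm 105.6421950005942 slopes deg [-0.01974355 -0.14984937] corners [np.float64(105.5), np.float64(105.7), np.float64(105.6), np.float64(105.8)] 405
top 8 plate top z mm 105.43516480567168 slopes deg [-0.01710593 -0.09195428] corners [np.float64(105.3), np.float64(105.5), np.float64(105.4), np.float64(105.5)] 323
top [0.5697 0.2108] 18.309834594726563 (180.4173583984375, 110.15896606445312) bar [-46.7  -1.  132.7] 58 axis 1.3562932484326642 ((-45.51390838623047, -1.3863787651062012), (11.776241302490234, 34.84150695800781), 88.93914031982422)
white [[-29.0, -0.0, 136.0], [-32.0, -2.0, 134.0], [-36.0, -1.0, 140.0], [-36.0, -3.0, 132.0], [-41.0, -2.0, 133.0]]
side [0.5708 0.207 ] 18.469494934082032 (116.03413391113281, 180.66055297851562) bar [-45.1   3.3 130.5] 109 axis 0.8177093842737965 ((-44.9566650390625, 1.0763177871704102), (35.220497131347656, 14.796920776367188), 3.6095049381256104)
white [[-27.0, 0.0, 134.0], [-30.0, 1.0, 135.0], [-32.0, 2.0, 137.0], [-34.0, -3.0, 131.0], [-36.0, -1.0, 134.0], [-38.0, -3.0, 132.0], [-30.0, 2.0, 133.0], [-32.0, 2.0, 133.0], [-34.0, -0.0, 131.0], [-37.0, 1.0, 132.0], [-39.0, -0.0, 132.0], [-42.0, 3.0, 136.0]]
```

View pics/top8c.png

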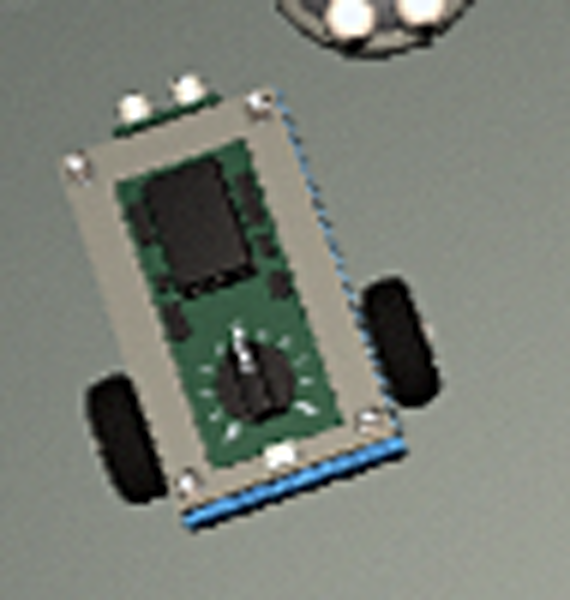

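View pics/top8.png

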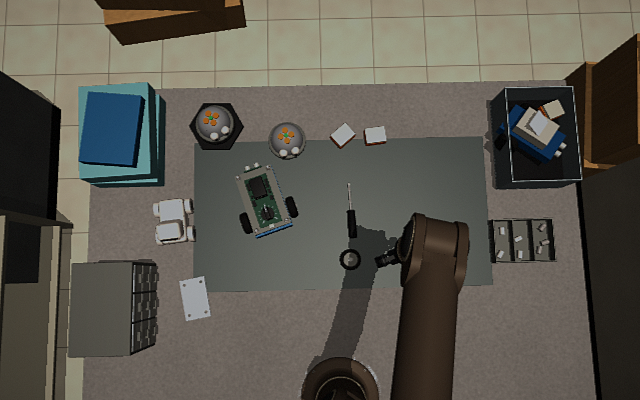

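View pics/lookb8.png

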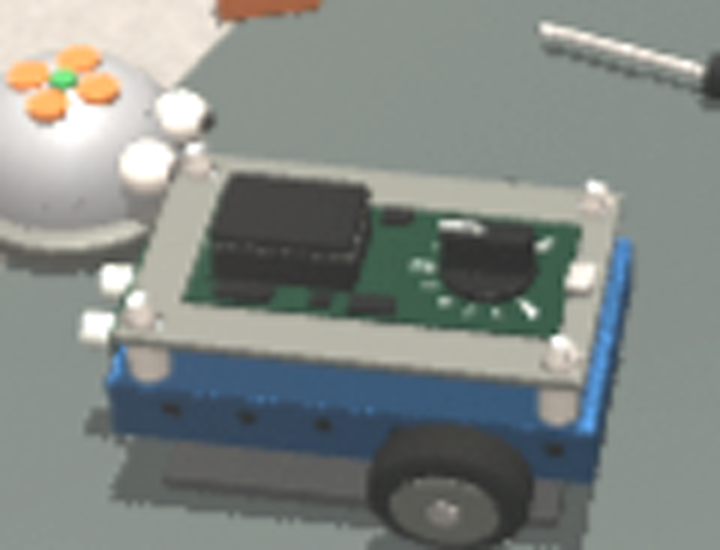

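The pointer is on the middle mark, at (240,340) of the crop. The plate is home and level, and the bystanders are where they started (screwdriver at (350,210), spare wheel at (349,259)). Handing in.

```bash
python3 -c "
from cell import manip
manip.sign_off(); print(manip.observe()['clock'])"
```

```text
the job is handed in; nothing more can be done
the job is handed in; nothing more can be done
```

The deck is fitted to the rover, dial end over the tail, and its speed dial is set to half speed. I handed the job in at about 37 s of the 64 s limit.

**What I did:** I turned the dial on the table, then lifted the deck by the pack. Above the rover I shifted it about 5 mm after comparing holes and posts in the side camera, then lowered it onto the posts. I pressed it with the open fingers at the middle and at both ends, with 32 to 55 N. The table twist had also turned the deck by about 1.8°, so I re-gripped the dial once it was fixed and squared it up.

**Last checks:**
- **Plate:** its top reads 105.4 mm in the top camera and 105.6 mm in the side camera, against 105 mm when home. It is level within 0.2°, and all four tips stand through the holes.
- **Pressing:** the fingers met the plate at the same height in the middle and at both ends, and it barely moved under load.
- **Dial:** the pointer is on the long middle mark, with the bar 0.8 to 1.4° off the deck's axis, which is about the measuring noise.
- **Bench:** the other things look unmoved in the top view.

**Not confirmed:**
- **Clicks:** the barbs are too small to see in the pictures, so that they clicked is inferred from the plate's height. The fingers met no resistance until the plate was already at about home height. It must have gone down when I released the pack, so I did not see the clicks in the force readings.
- **Camera disagreement:** the two cameras differed by about 3 mm on where the rover stands. I went by the side camera, and the posts entering the holes bore it out.

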